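# Angle a pipette canister past the post into its bay

### The arm

A 6-joint arm with a two-finger parallel gripper is mounted at the origin on the work surface. World frame = base frame: x ahead of the robot, y to its left, z up, the work surface at z = 0. Lengths are in m, angles in rad, forces in N, time in s.
With the tool pointing down it reaches from about 0.3 to 0.875 m from the base axis. Payload 6.4 kg.
Tool frame: the origin (TCP) lies midway between the tips of the shut fingers; the grasp point (between the pads) lies 19 mm behind it; z points along the fingers, y is the line along which they close (so a half turn about z gives the same grasp; the last joint's range is limited). The gripper opens to 85 mm and grips with 20 to 120 N. Pads are 22 mm wide; open, the fingers measure 114 mm over their backs; the gripper's body (76 mm by 85 mm) begins 54 mm behind the grasp point. The pads swing forward as they close: fully open they stand 13 mm farther back than shut.
Start: joints at [-1.378, 0.181, 1.607, -0, 1.354, -0.206], TCP at [0.223, -0.53, 0.231] pointing down, gripper open.
Joint ranges: [-2.99, 2.99], [-0.89, 2.07], [0.3, 2.58], [-1.14, 4.28], [0, 2.63], [-3.12, 3.12]. Speed limits (rad/s): [2.57, 2.57, 3.01, 3.14, 3.14, 3.14].

### API

Orientations are given as a unit quaternion [w, x, y, z].
In Python, from bench import sensors, vision, ctrl gives the robot as it stands.
- The arm moves only by the tool carry_out, never from a script. Its argument "deltas" is text: rows parted by semicolons, each of 7 numbers parted by spaces: the shift along the tool's x, y, z in mm, then the turn, a rotation vector about the tool's x, y, z in rad, then the closure, from 0 (fully open) to 1 (shut). In form: tx ty tz ax ay az claw; .... A call has 1 to 12 rows; each row is the pose to reach, as a shift and turn from the pose commanded when the call began, along the tool's axes at that moment; what a row does not reach only later rows make up. A row lasts 1/8 s, in which the tool goes at most 62.5 mm and 10.7 degrees, less where a joint would pass 70% of its speed; a pose out of reach is approached as far as the arm can. A call with a gripper value outside its range is refused whole. The fingers move at their own pace and stop on an object; the grip force is fixed at half the most. Time passes only in rows, so rows that repeat a pose let the fingers close. It gives the time, the measured TCP pose, the force, the opening and the grip force at its end, in the units of the state.
- sensors.get_obs(): the state, without advancing time (a new reading comes with each control period).
- vision.camera(name): name is "scene" or "top" or "wrist"; returns the picture (480x640x3 uint8, blue, green, red); there is no depth.
- vision.camera_model(name): a dict with "K" (3x3 intrinsics, pixels), "extrinsics" (4x4, takes a point from world to camera coordinates); the wrist camera has in their place "hand_eye" (4x4, takes a point from camera to tool coordinates, whose origin is the TCP and whose axes are the flange's). Camera axes: x right, y down, z forward; pixel columns grow to the right and rows downward; lengths in m; the calibration is good to about 2 mm. A picture is of the moment at which its call begins: read the wrist's pose just before it. camera_model takes no time and is no camera call.
- ctrl.hand_in(): hands the job in; it is judged then, once.
The state is a dict: "time_s": time; "q": joint angles; "dq": joint speeds; "joint_efforts": joint torques, N m; "eef_pos": TCP position; "eef_rot": TCP orientation; "wrist_force": force on the tool from outside, world axes, zero at the start; "torque": the same for the moment, N m; "opening": opening from 0.0 (shut) to 1.0 (fully open); "grasp_force": force on a finger pad.
Only numpy, scipy, OpenCV 4.12 (cv2) and the standard library are available. Lean on these libraries where they do the work, as an engineer would, in place of code of your own. Each camera call takes 0.05 s, during which the arm holds its last target. There are 200 camera calls.

### The job

Push the long steel pipette canister round the orange-capped post and into its low parking bay, so that it lies all the way in, flat along the bay's back rail. Use the fingertips only to push it: do not lift or tip it, keep it flat on the bench all the way, and leave the tip box, the jar and the bottle where they stand. Then let go of it and stay clear.

Things in the scene. Friction and masses are not known exactly. Their poses are not given: they have to be found in the camera images.
- canister: Loose closed pipette canister, a square-edged bar 200 mm long (its x), 40 mm wide (its y), 50 mm high, bare steel with a blue cap over one end, about 0.3 to 0.6 kg, lying on the bench; it slides with ordinary friction. Origin: centre of its underside (at bench height). +x runs along its length towards the plain steel end, -x towards the blue cap. It starts on the robot's side of the bay, left of the post, roughly along the bay's mouth, the plain end towards the post's side
- plain_end (a point): centre of the canister's plain steel end face, 25 mm above its underside, 100 mm from its origin
- cap_end (a point): centre of the canister's blue end face, 25 mm above its underside, 100 mm from its origin
- bay: Fixed bay of three aluminium rails 35 mm high and 10 mm thick on the bench, with a thin blue floor film (flush, no step); open on the side towards the robot. Inside it is 250 mm long (its y) and 60 mm deep (its x). Origin: on the bench, middle of the mouth; +x points into the bay, the inner face of the back rail is at x = 60 mm, the inner faces of the end rails at y = +125 and -125 mm, running from x = 0 to 60 mm
- post: Fixed upright steel post, 20 mm diameter, 75 mm high, orange cap, in front of the right part of the bay's mouth, its axis about 46 mm before the mouth, so that the gap between post and rails is narrower than the canister. Origin: on its axis at bench height; axes parallel to those of the bay
- tipbox: Loose purple pipette-tip box with grey lid, 85 x 75 mm, 62 mm high, right of the post; leave alone. Origin: centre of its underside
- jar: Loose jar with blue lid, 64 mm diameter, 62 mm high, left of the bay; leave alone. Origin: centre of its underside
- flask: Loose white bottle, 60 mm diameter, 110 mm high, behind the bay; leave alone. Origin: centre of its underside
Mind the look-alikes: they are no part of the job. Of the things that look like the canister, take the one that is farthest from the robot's base at the start.

How it is judged:
By the outcome, as a careful person would: the job done as asked, in the order asked, and still so for the second after the job is handed in, with the robot touching nothing.
It also fails if it takes over 72 s, if anything falls off the work surface, if the arm or the gripper's body presses on something with over 40 N, if the wrist force passes 120 N, or if a joint passes its speed limit or range.

## Working session

There is one attempt and no reset: what is moved stays moved. The work goes in short steps, Python scripts to look and compute and a tool call to move; the robot and the scene stay as the last step left them, time stands still between calls to the robot, and variables do not carry over. Pictures are saved under pics/ and viewed, at most 12 in all, crops included, and the job is handed in when it is done.

Besides the shell and the picture viewer there is one more tool, called after ">>>" in YAML: its name, and indented under it one key for each argument. carry_out: Moves the arm, as the interface text tells. Its arguments: {"type":"object","properties":{"deltas":{"type":"string"}},"required":["deltas"]}

```bash
mkdir -p pics; python3 - <<'E'
from bench import sensors, vision
import cv2,numpy as np
o=sensors.get_obs(); print(o['time_s'],o['eef_pos'],o['eef_rot'],o['wrist_force'])
for n in('top','scene'):
    cv2.imwrite(f'pics/{n}0.png',vision.camera(n)); m=vision.camera_model(n); print(n,np.array(m['K']).round(1).tolist(),np.array(m['extrinsics']).round(3).tolist())
E
```

```text
0.0 [ 0.22316707 -0.52930752  0.23036492] [-8.99184293e-04  9.80188151e-01  1.98066602e-01 -1.65384720e-05] [ 0.04631882 -0.4923753   0.55102781]
top [[517.7, 0.0, 311.1], [0.0, 517.7, 241.2], [0.0, 0.0, 1.0]] [[-0.015, -1.0, 0.004, -0.052], [-0.993, 0.014, -0.121, 0.554], [0.121, -0.005, -0.993, 0.821], [0.0, 0.0, 0.0, 1.0]]
scene [[437.0, 0.0, 317.2], [0.0, 437.0, 239.9], [0.0, 0.0, 1.0]] [[0.48, 0.877, -0.006, -0.221], [0.53, -0.295, -0.795, -0.277], [-0.7, 0.379, -0.606, 1.251], [0.0, 0.0, 0.0, 1.0]]
```

View pics/top0.png

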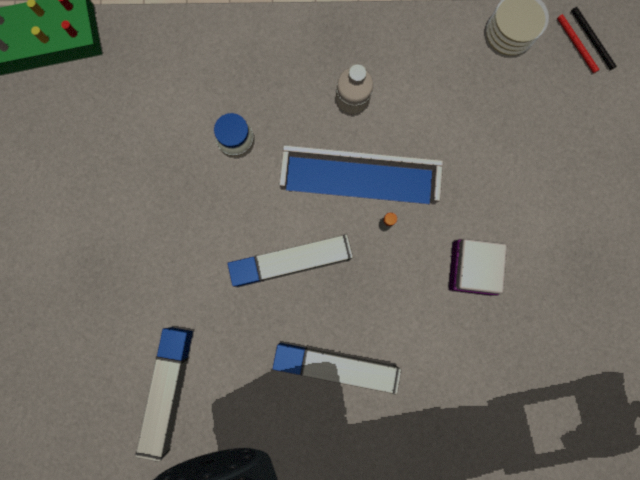

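View pics/scene0.png

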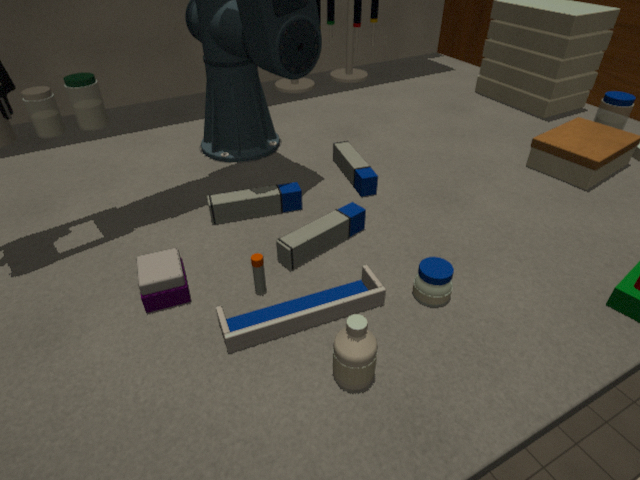

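Top view: the canister look-alikes are at (290,260), (336,368) and (164,393). The base is at the bottom of the picture, so the farthest is (290,260), next to the bay's mouth and left of the post. The bay's floor is around (360,180), the post cap at (390,219), the tip box at (480,267), the jar at (233,132) and the bottle at (355,85).

```bash
cat > h.py <<'E'
from bench import sensors, vision
import cv2,numpy as np
def cast(name,uv,z):
    m=vision.camera_model(name);K=np.array(m['K']);E=np.array(m['extrinsics']);R,t=E[:3,:3],E[:3,3]
    c=-R.T@t; uv=np.atleast_2d(np.asarray(uv,float))
    d=(R.T@np.linalg.inv(K)@np.c_[uv,np.ones(len(uv))].T).T
    return (c+d*((z-c[2])/d[:,2])[:,None])[:,:2]
def blobs(mask,amin=60):
    cs,_=cv2.findContours(mask.astype(np.uint8)*255,cv2.RETR_EXTERNAL,cv2.CHAIN_APPROX_NONE)
    return [c[:,0,:] for c in cs if cv2.contourArea(c)>amin]
def masks(im):
    h=cv2.cvtColor(im,cv2.COLOR_BGR2HSV);H,S,V=[h[...,i].astype(int) for i in range(3)]
    return dict(blue=(abs(H-112)<12)&(S>150)&(V>60),orange=(H<18)&(S>150)&(V>120),pale=(S<60)&(V>165))
E
python3 - <<'E'
from h import *
im=cv2.imread('pics/top0.png'); M=masks(im)
for k in M:
  for c in blobs(M[k]):
    z=.05 
    if k=='orange': z=.075
    r=cv2.minAreaRect(c.astype(np.float32)); b=cv2.boxPoints(r)
    if r[0][1]<210 and k!='orange': z=0.0 if k=='blue' else .035
    print(k,np.round(r[0]),np.round(r[1]),z,'ctr',cast('top',r[0],z).round(3).tolist(),'box',cast('top',b,z).round(3).tolist())
print('bay inner px', cast('top',[[288,148],[441,160],[281,187],[439,202]],.035).round(3))
cv2.imwrite('pics/crop.png',cv2.resize(im[130:310,200:520],None,fx=2.5,fy=2.5,interpolation=cv2.INTER_CUBIC))
E
```

```text
blue [289. 359.] [27. 25.] 0.05 ctr [[0.365, -0.022]] box [[0.35, 0.003], [0.389, -0.005], [0.38, -0.047], [0.341, -0.038]]
blue [172. 344.] [25. 29.] 0.05 ctr [[0.391, 0.162]] box [[0.372, 0.185], [0.417, 0.177], [0.409, 0.139], [0.364, 0.147]]
blue [243. 272.] [24. 26.] 0.05 ctr [[0.503, 0.05]] box [[0.518, 0.075], [0.527, 0.034], [0.489, 0.025], [0.48, 0.066]]
blue [359. 180.] [143.  33.] 0.0 ctr [[0.664, -0.146]] box [[0.649, -0.018], [0.707, -0.024], [0.678, -0.273], [0.621, -0.266]]
blue [231. 130.] [31. 32.] 0.0 ctr [[0.757, 0.078]] box [[0.786, 0.106], [0.785, 0.05], [0.729, 0.05], [0.73, 0.106]]
orange [390. 218.] [11. 11.] 0.075 ctr [[0.582, -0.186]] box [[0.591, -0.178], [0.591, -0.195], [0.573, -0.194], [0.574, -0.177]]
orange [578.  43.] [66.  4.] 0.075 ctr [[0.872, -0.506]] box [[0.919, -0.476], [0.923, -0.483], [0.826, -0.536], [0.822, -0.53]]
pale [165. 379.] [22. 35.] 0.05 ctr [[0.336, 0.173]] box [[0.312, 0.193], [0.365, 0.186], [0.36, 0.152], [0.307, 0.159]]
pale [349. 371.] [90. 23.] 0.05 ctr [[0.344, -0.117]] box [[0.342, -0.044], [0.376, -0.052], [0.347, -0.19],
[... 159 characters left out ...]
] [22. 87.] 0.05 ctr [[0.526, -0.045]] box [[0.528, 0.028], [0.559, -0.109], [0.524, -0.117], [0.493, 0.02]]
pale [438. 182.] [ 3. 31.] 0.035 ctr [[0.649, -0.274]] box [[0.622, -0.268], [0.676, -0.274], [0.675, -0.279], [0.622, -0.274]]
pale [283. 167.] [ 3. 31.] 0.035 ctr [[0.678, -0.015]] box [[0.652, -0.01], [0.705, -0.016], [0.704, -0.021], [0.651, -0.015]]
pale [362. 155.] [158.   4.] 0.035 ctr [[0.698, -0.149]] box [[0.71, -0.016], [0.716, -0.017], [0.686, -0.281], [0.68, -0.28]]
pale [357.  72.] [14. 14.] 0.035 ctr [[0.844, -0.143]] box [[0.857, -0.132], [0.857, -0.156], [0.832, -0.155], [0.832, -0.131]]
bay inner px [[ 0.712 -0.024]
 [ 0.687 -0.281]
 [ 0.645 -0.011]
 [ 0.615 -0.274]]
```

View pics/crop.png

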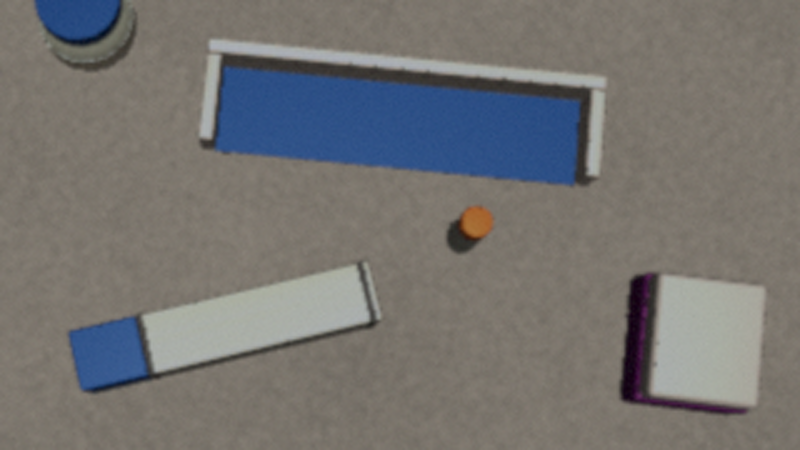

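The crop confirms the choice: it is the blue-capped bar left of the post, with the plain end towards the post. The bay mouth is open towards the robot.

Plan:
1. Push the near face squarely with both open fingertips.
2. Push the cap end along the canister's axis into the bay.
3. Square it up against the back rail.

```bash
cat >> h.py <<'E'
from scipy.spatial.transform import Rotation as Ro
BO=np.array([.635,-.1425]); BY=-.1123   # bay origin, yaw of bay x
BR=np.array([[np.cos(BY),-np.sin(BY)],[np.sin(BY),np.cos(BY)]])
def b2w(p): return BO+BR@np.asarray(p,float)
def w2b(p): return (np.asarray(p)-BO)@BR
def rot():
    q=sensors.get_obs()['eef_rot']; return Ro.from_quat([q[1],q[2],q[3],q[0]])
def delta(bxy,z,yaw):  # target in bay frame (m), yaw of tool x rel. bay x
    o=sensors.get_obs();R=rot();p=np.r_[b2w(bxy),z]
    y=yaw+BY; T=np.array([[np.cos(y),np.sin(y),0],[np.sin(y),-np.cos(y),0],[0,0,-1]])
    r=(R.inv()*Ro.from_matrix(T)).as_rotvec()
    print('delta mm',(R.inv().apply(p-o['eef_pos'])*1e3).round(1),'rot',r.round(3))
def can(f=None):  # canister pose in bay frame from top picture
    im=vision.camera('top')
    if f: cv2.imwrite(f,im)
    M=masks(im); out=[]
    for k in('blue','pale'):
        for c in blobs(M[k],200):
            b=w2b(cast('top',c.astype(float),.05)); r=cv2.minAreaRect((b*1e3).astype(np.float32))
            out.append((k,np.round(r[0]),np.round(r[1]),round(r[2],1)))
    return out
E
python3 - <<'E'
from h import *
e1=np.mean([[.518,.075],[.480,.066]],0); e2=np.mean([[.559,-.109],[.524,-.117]],0)
a=(e2-e1)/np.linalg.norm(e2-e1); c=e1+.1*a; cb=w2b(c); ab=a@BR; th=np.arctan2(ab[0],-ab[1])
n=np.array([np.cos(th),np.sin(th)]); print('can bay',cb.round(4),'theta',th,'post',w2b([.582,-.186]).round(4))
delta(cb-n*.048,.12,th); delta(cb-n*.048,.003,th)
print(w2b(cast('top',[231,130],.062)[0]),w2b(cast('top',[480,267],.062)[0]))
E
```

```text
can bay [-0.1257  0.1021] theta 0.3398947094059502 post [-0.0478 -0.0492]
delta mm [ 422.7 -355.2  111.2] rot [-0.002 -0.     0.171]
delta mm [ 422.7 -355.   228.2] rot [-0.002 -0.     0.171]
[0.07554756 0.22083188] [-0.10912237 -0.19874494]
```

>>> carry_out:
  deltas: "53 -44 0 0 0 0.02 0;106 -89 0 0 0 0.04 0;159 -133 0 0 0 0.07 0;211 -178 20 0 0 0.1 0;264 -222 40 0 0 0.14 0;317 -266 60 0 0 0.17 0;370 -311 80 0 0 0.17 0;423 -355 100 0 0 0.17 0;423 -355 111 0 0 0.17 0;423 -355 111 0 0 0.17 0"

```text
time_s: 1.35
eef_pos: [0.4743, -0.0348, 0.118]
eef_rot: [-0.001, 0.993, 0.117, -0.002]
wrist_force: [-0.9, -0.3, -0.2]
opening: 1.002
grasp_force: 0.0
```

```bash
python3 - <<'E'
from h import *
o=sensors.get_obs();print(o['time_s'],o['eef_pos'],o['opening'],o['wrist_force'])
cv2.imwrite('pics/top1.png',vision.camera('top'))
delta([-.1257-.048*np.cos(.34),.1021-.048*np.sin(.34)],.003,.34)
E
```

```text
1.35 [ 0.47430877 -0.03477366  0.11804029] 1.0016883642168373 [-0.8879249  -0.26717247 -0.19831999]
delta mm [1.000e-01 2.000e+00 1.157e+02] rot [-0.002  0.003  0.005]
```

View pics/top1.png

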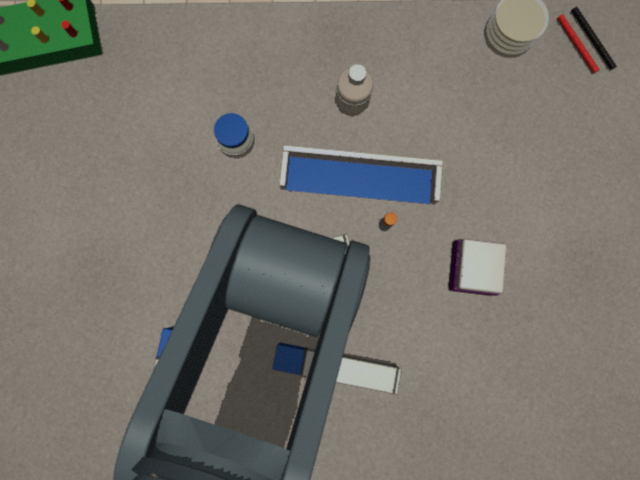

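The arm hides the canister in the top view; only its plain end shows, at (345,240). The bay, post and bystanders are unmoved. I'll go down behind the canister.

>>> carry_out:
  deltas: "0 0 25 0 0 0 0;0 0 50 0 0 0 0;0 1 75 0 0 0 0;0 2 95 0 0 0 0;0 2 108 0 0 0 0;0 2 114 0 0 0 0;0 2 114 0 0 0 0"

```text
time_s: 2.28
eef_pos: [0.4758, -0.0408, 0.0065]
eef_rot: [0.0, 0.993, 0.114, 0.0]
wrist_force: [-0.6, 0.6, 0.7]
opening: 0.997
grasp_force: 0.0
```

```bash
python3 - <<'E'
from h import *
o=sensors.get_obs();print(o['time_s'],o['eef_pos'],o['wrist_force'])
cv2.imwrite('pics/s1.png',np.vstack([vision.camera('scene')[120:420,100:540]]))
E
```

```text
2.275 [ 0.47580407 -0.04083711  0.0064656 ] [-0.58135185  0.6453072   0.68757806]
```

View pics/s1.png

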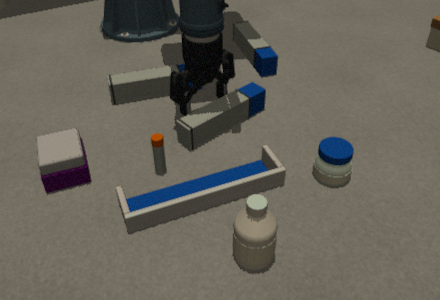

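The fingers straddle the middle of the near face without touching it, so I'll push along tool +x.

>>> carry_out:
  deltas: "6 0 2 0 0 0 0;12 0 2 0 0 0 0;17 0 2 0 0 0 0;22 0 2 0 0 0 0;27 0 2 0 0 0 0;32 0 2 0 0 0 0;37 0 2 0 0 0 0;42 0 2 0 0 0 0;47 0 2 0 0 0 0;52 0 2 0 0 0 0;57 0 2 0 0 0 0;60 0 2 0 0 0 0"

```text
time_s: 3.82
eef_pos: [0.5346, -0.0267, 0.0043]
eef_rot: [0.0, 0.993, 0.114, 0.0]
wrist_force: [-2.0, -0.7, -1.0]
opening: 0.998
grasp_force: 1.0
```

>>> carry_out:
  deltas: "5 0 0 0 0 0 0;10 0 0 0 0 0 0;15 0 0 0 0 0 0;20 0 0 0 0 0 0;25 0 0 0 0 0 0;30 0 0 0 0 0 0;35 0 0 0 0 0 0;40 0 0 0 0 0 0;44 0 0 0 0 0 0;47 0 0 0 0 0 0;47 0 0 0 0 0 0"

```text
time_s: 5.2
eef_pos: [0.5804, -0.0161, 0.0044]
eef_rot: [0.0, 0.993, 0.114, 0.0]
wrist_force: [-0.1, 0.5, -0.4]
opening: 1.001
grasp_force: 0.4
```

```bash
python3 - <<'E'
from h import *
o=sensors.get_obs();print(o['time_s'],o['eef_pos'],w2b(o['eef_pos'][:2]))
cv2.imwrite('pics/s2.png',vision.camera('scene')[120:420,100:540])
for r in can('pics/top2.png'): print(r)
E
```

```text
5.2 [ 0.5804191  -0.01612339  0.00440301] [-0.06839938  0.119464  ]
('blue', array([-283.,   85.]), array([38., 35.]), 0.2)
('blue', array([ 16., -34.]), array([ 55., 159.]), 0.0)
('blue', array([ 86., 225.]), array([44., 54.]), 15.1)
('pale', array([-292.,   -7.]), array([142.,  38.]), 84.5)
('pale', array([-105., -207.]), array([68., 78.]), 88.4)
('pale', array([30.,  1.]), array([263.,  66.]), 90.0)
('pale', array([ 323., -250.]), array([71., 86.]), 5.7)
```

View pics/s2.png

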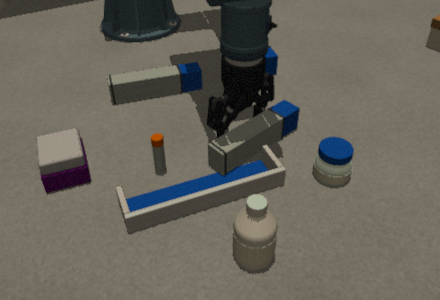

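The canister is still flat, has the same heading, and its plain end has just entered the mouth clear of the post and the left rail. I'll back off, rise, shut the fingers and go round to the cap end.

>>> carry_out:
  deltas: "-12 0 0 0 0 0 0;-25 0 -10 0 0 0 0;-25 0 -50 0 0 0 0.5;-25 0 -100 0 0 0 1;-10 -50 -120 0 0 0 1;10 -100 -120 0 0 0 1;31 -150 -120 0 0 0 1;31 -170 -120 0 0 0 1;31 -170 -120 0 0 0 1;31 -170 -120 0 0 0 1"

```text
time_s: 6.55
eef_pos: [0.5713, 0.1551, 0.1241]
eef_rot: [0.0, 0.994, 0.114, -0.0]
wrist_force: [-0.1, 1.0, -0.2]
opening: 0.001
grasp_force: 0.0
```

```bash
python3 - <<'E'
from h import *
o=sensors.get_obs();print(o['time_s'],o['eef_pos'],w2b(o['eef_pos'][:2]),o['opening'])
for r in can('pics/top3.png'): print(r)
E
```

```text
6.55 [0.57125844 0.15513046 0.1241356 ] [-0.09669374  0.28861254] 0.0005208955142159523
('blue', array([-277.,  276.]), array([37., 44.]), 85.7)
('blue', array([-69., 206.]), array([39., 43.]), 19.3)
('blue', array([16.,  4.]), array([235.,  55.]), 90.0)
('blue', array([ 80., 223.]), array([53., 53.]), 5.7)
('pale', array([-373.,  298.]), array([121.,  32.]), 7.6)
('pale', array([-292.,   -7.]), array([142.,  38.]), 84.7)
('pale', array([-105., -207.]), array([68., 78.]), 88.9)
('pale', array([-35., 114.]), array([ 37., 141.]), 19.4)
('pale', array([30.,  1.]), array([263.,  66.]), 90.0)
```

View pics/top3.png

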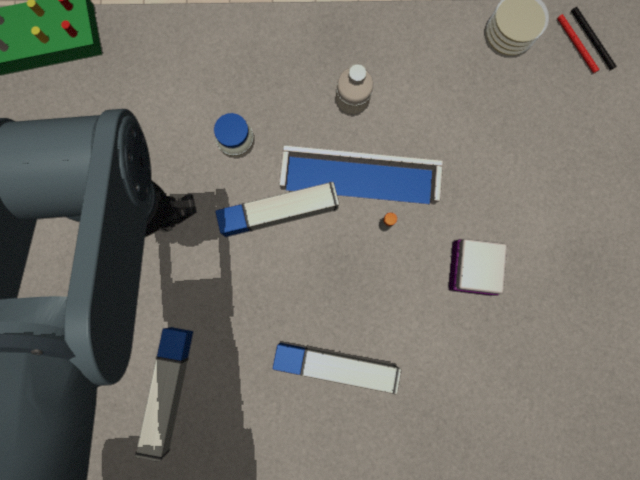

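The canister is clean and flat: centre (-43,132) in mm in the bay frame, at 19.4°, running from its cap at (232,220) to the plain end at (337,195). The fingers are lined up on its axis, so I'll go down and push the cap end.

>>> carry_out:
  deltas: "-1 0 30 0 0 0 1;-1 0 60 0 0 0 1;-1 0 90 0 0 0 1;-1 0 106 0 0 0 1;-1 0 111 0 0 0 1;-1 14 111 0 0 0 1;-1 28 111 0 0 0 1;-1 40 111 0 0 0 1;-1 48 111 0 0 0 1;-1 54 111 0 0 0 1;-1 60 111 0 0 0 1;-1 66 111 0 0 0 1"

```text
time_s: 8.1
eef_pos: [0.5858, 0.0926, 0.0138]
eef_rot: [-0.0, 0.993, 0.114, 0.0]
wrist_force: [-0.8, 3.9, 4.4]
opening: 0.003
grasp_force: 2.7
```

>>> carry_out:
  deltas: "0 6 0 0 0 0 1;0 12 0 0 0 0 1;0 18 0 0 0 0 1;0 24 0 0 0 0 1;0 30 0 0 0 0 1;0 36 0 0 0 0 1;0 42 0 0 0 0 1;0 48 0 0 0 0 1;0 54 0 0 0 0 1;0 58 0 0 0 0 1;0 60 0 0 0 0 1"

```text
time_s: 9.48
eef_pos: [0.5993, 0.034, 0.0136]
eef_rot: [-0.0, 0.993, 0.114, 0.0]
wrist_force: [-0.8, 4.3, 4.2]
opening: 0.002
grasp_force: 2.7
```

```bash
python3 - <<'E'
from h import *
o=sensors.get_obs();print(o['time_s'],o['eef_pos'],w2b(o['eef_pos'][:2]))
for r in can('pics/top4.png'): print(r)
E
```

```text
9.475 [0.59930846 0.0339706  0.01361764] [-0.05524274  0.17135927]
('blue', array([16.,  5.]), array([236.,  55.]), 90.0)
('blue', array([ 95., 223.]), array([54., 26.]), 87.8)
('pale', array([-292.,   -7.]), array([142.,  38.]), 84.6)
('pale', array([-105., -208.]), array([69., 79.]), 88.4)
('pale', array([-9., 41.]), array([ 37., 138.]), 19.9)
('pale', array([33., -3.]), array([256.,  67.]), 88.3)
('pale', array([184.,  22.]), array([47., 59.]), 64.5)
('pale', array([ 323., -249.]), array([71., 88.]), 5.7)
```

View pics/top4.png

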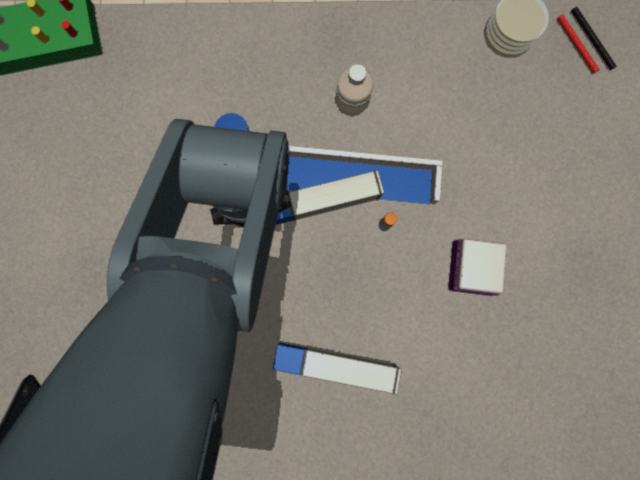

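It is going straight in: angle still 19.9°, plain end at (380,185), well clear of the post at (390,219). About 52 mm to go.

>>> carry_out:
  deltas: "0 6 0 0 0 0 1;0 12 0 0 0 0 1;0 18 0 0 0 0 1;0 24 0 0 0 0 1;0 30 0 0 0 0 1;0 36 0 0 0 0 1;0 42 0 0 0 0 1;0 48 0 0 0 0 1;0 52 0 0 0 0 1;0 52 0 0 0 0 1"

```text
time_s: 10.78
eef_pos: [0.611, -0.0174, 0.0132]
eef_rot: [0.0, 0.993, 0.114, 0.0]
wrist_force: [0.7, 1.2, 1.6]
opening: -0.001
grasp_force: 0.9
```

>>> carry_out:
  deltas: "0 -12 0 0 0 0 1;0 -25 -10 0 0 0 1;-30 -25 -50 0 0 0 1;-60 -25 -100 0 0 0 1;-100 -25 -120 0 0 0 0.5;-120 -25 -120 0 0 0.1 0;-120 0 -120 0 0 0.2 0;-120 0 -120 0 0 0.34 0;-120 0 -120 0 0 0.34 0;-120 0 -120 0 0 0.34 0"

```text
time_s: 12.02
eef_pos: [0.494, -0.0438, 0.1335]
eef_rot: [0.0, 0.999, -0.054, 0.0]
wrist_force: [-0.1, -0.0, 0.1]
opening: 1.001
grasp_force: 0.0
```

```bash
python3 - <<'E'
from h import *
o=sensors.get_obs();print(o['time_s'],o['eef_pos'],w2b(o['eef_pos'][:2]),o['opening'])
for r in can('pics/top5.png'): print(r)
E
```

```text
12.025 [ 0.49397063 -0.04381167  0.13346455] [-0.15120044  0.08226236] 1.0010491458597428
('blue', array([-282.,   90.]), array([43., 38.]), 84.5)
('blue', array([ 16., -78.]), array([70., 55.]), 89.9)
('blue', array([ 5., 43.]), array([159.,  77.]), 90.0)
('blue', array([ 80., 223.]), array([53., 53.]), 5.7)
('pale', array([-295.,  -38.]), array([79., 37.]), 84.5)
('pale', array([-105., -207.]), array([67., 78.]), 88.8)
('pale', array([ 8., -7.]), array([ 37., 141.]), 20.1)
('pale', array([59.,  1.]), array([  8., 262.]), 0.2)
```

View pics/top5.png

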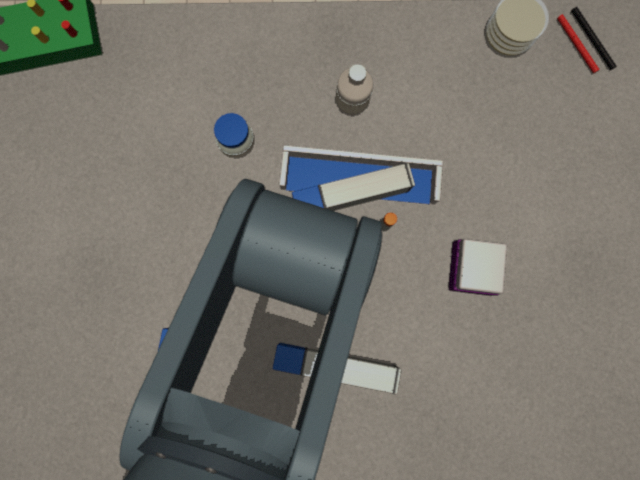

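The canister's centre is at about (0,11) mm in the bay frame, 20° skewed, with its plain end inside at (412,175). The tool is now turned parallel to the back rail. I'll go down at bay y = 35 mm, clear of the post, so that pushing +x squares it against the two fingertips.

>>> carry_out:
  deltas: "35 24 30 0 0 0 0;71 47 50 0 0 0 0;71 47 80 0 0 0 0;71 47 105 0 0 0 0;71 47 122 0 0 0 0;71 47 129 0 0 0 0;71 47 129 0 0 0 0"

```text
time_s: 12.95
eef_pos: [0.5595, -0.0988, 0.0044]
eef_rot: [0.0, 0.998, -0.055, -0.0]
wrist_force: [-0.7, -0.8, 0.7]
opening: 1.0
grasp_force: 0.0
```

>>> carry_out:
  deltas: "6 0 0 0 0 0 0;12 0 0 0 0 0 0;18 0 0 0 0 0 0;24 0 0 0 0 0 0;29 0 0 0 0 0 0;34 0 0 0 0 0 0;39 0 0 0 0 0 0;44 0 0 0 0 0 0;49 0 0 0 0 0 0;54 0 0 0 0 0 0;57 0 0 0 0 0 0;60 0 0 0 0 0 0"

```text
time_s: 14.45
eef_pos: [0.6192, -0.1058, 0.0045]
eef_rot: [-0.0, 0.998, -0.056, -0.0]
wrist_force: [-2.1, 0.3, 1.9]
opening: 1.001
grasp_force: 1.1
```

```bash
python3 - <<'E'
from h import *
o=sensors.get_obs();print(o['time_s'],o['eef_pos'],w2b(o['eef_pos'][:2]),o['wrist_force'])
for r in can('pics/top6.png'): print(r)
a=vision.camera('scene')[180:380,180:480]; b=cv2.imread('pics/top6.png')[110:310,200:500]
cv2.imwrite('pics/m6.png',cv2.resize(np.vstack([a,b]),None,fx=1.5,fy=1.5))
E
```

```text
14.45 [ 0.61922042 -0.10576457  0.00449101] [-0.0197969  0.0347357] [-2.0920445   0.27001766  1.85098897]
('blue', array([-275.,  288.]), array([21., 47.]), 69.7)
('blue', array([ 16., -92.]), array([42., 55.]), 88.9)
('blue', array([ 80., 224.]), array([55., 53.]), 33.3)
('pale', array([-296.,  -47.]), array([62., 38.]), 84.5)
('pale', array([-105., -208.]), array([69., 79.]), 88.6)
('pale', array([  30., -108.]), array([67., 45.]), 0.1)
('pale', array([173.,  23.]), array([36., 50.]), 8.4)
('pale', array([202.,  23.]), array([28., 28.]), 30.7)
('pale', array([ 323., -250.]), array([71., 87.]), 5.7)
```

View pics/m6.png

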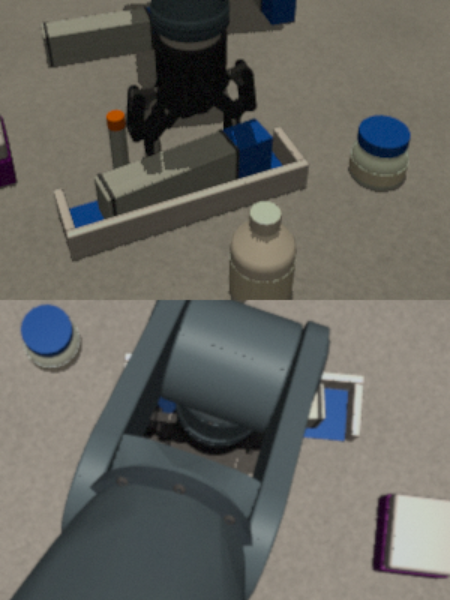

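The canister is nearly square and over the mouth, inside both end rails, and the fingers are clear of the post. I'll keep pushing to the back rail.

>>> carry_out:
  deltas: "5 0 0 0 0 0 0;10 0 0 0 0 0 0;15 0 0 0 0 0 0;19 0 0 0 0 0 0;22 0 0 0 0 0 0;24 0 0 0 0 0 0;26 0 0 0 0 0 0;28 0 0 0 0 0 0;29 0 0 0 0 0 0;29 0 0 0 0 0 0"

```text
time_s: 15.8
eef_pos: [0.647, -0.1088, 0.0043]
eef_rot: [-0.0, 0.998, -0.056, -0.001]
wrist_force: [-8.8, 0.5, 6.5]
opening: 1.001
grasp_force: 4.2
```

>>> carry_out:
  deltas: "1 0 0 0 0 0 0;2 0 0 0 0 0 0;3 0 0 0 0 0 0;3 0 0 0 0 0 0"

```text
time_s: 16.3
eef_pos: [0.6468, -0.1087, 0.0043]
eef_rot: [-0.0, 0.998, -0.056, -0.005]
wrist_force: [-22.8, 1.7, 17.0]
opening: 0.996
grasp_force: 11.3
```

It has reached the back rail: the force rises and the motion has stopped. I'll back straight off, rise, and clear the view.

>>> carry_out:
  deltas: "-4 0 0 0 0 0 0;-12 0 0 0 0 0 0;-25 0 0 0 0 0 0;-40 0 -10 0 0 0 0;-50 0 -50 0 0 0 0;-60 0 -100 0 0 0 0;-100 -50 -140 0 0 0 0;-120 -100 -140 0 0 0 0;-120 -150 -140 0 0 0 0;-120 -200 -140 0 0 0 0;-120 -200 -140 0 0 0 0"

```text
time_s: 17.68
eef_pos: [0.5532, 0.1061, 0.1443]
eef_rot: [-0.0, 0.999, -0.053, 0.0]
wrist_force: [-0.1, -1.0, 0.2]
opening: 1.003
grasp_force: 0.0
```

```bash
python3 - <<'E'
from h import *
o=sensors.get_obs();print(o['time_s'],o['eef_pos'],o['wrist_force'])
for r in can('pics/top7.png'): print(r)
a=vision.camera('scene')[180:380,180:480]; b=cv2.imread('pics/top7.png')[60:300,200:520]
b=cv2.resize(b,(600,450)); a=cv2.resize(a,None,fx=.5,fy=.5)
b[:100,450:]=a[:, :150]
cv2.imwrite('pics/m7.png',b)
E
```

```text
17.675 [0.5531985  0.10610798 0.14434762] [-0.12065316 -1.00043593  0.20774027]
('blue', array([22.,  4.]), array([235.,  66.]), 89.8)
('blue', array([ 80., 224.]), array([55., 53.]), 32.4)
('pale', array([-393.,  286.]), array([ 37., 105.]), 85.2)
('pale', array([-292.,   -7.]), array([142.,  38.]), 84.5)
('pale', array([-105., -207.]), array([68., 78.]), 88.4)
('pale', array([29.,  1.]), array([263.,  66.]), 90.0)
('pale', array([ 323., -250.]), array([71., 86.]), 5.7)
```

View pics/m7.png

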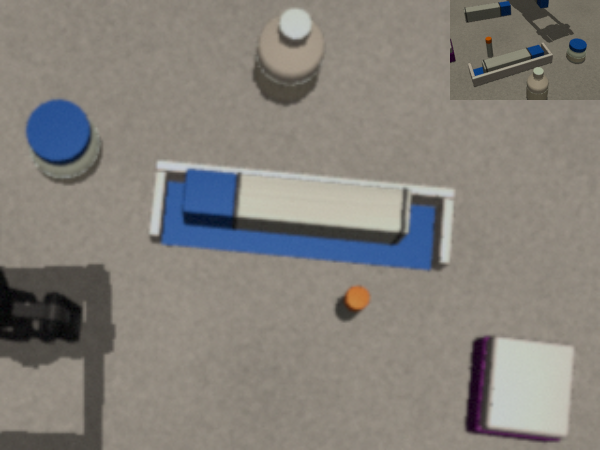

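The canister lies in the bay against the back rail, between (183,170) and (408,240) in the crop. The post, jar, bottle and tip box are where they were. One quick check of how flat it is.

```bash
python3 - <<'E'
from h import *
im=cv2.imread('pics/top7.png'); M=masks(im)
g=cv2.cvtColor(im,cv2.COLOR_BGR2GRAY).astype(int)
P=[];Q=[]
for u in range(332,412,4):
    col=M['pale'][:,u]; v=np.where(col[140:205])[0]+140
    P.append(w2b(cast('top',[u,v.max()+.5],.05)[0])*1e3); Q.append(w2b(cast('top',[u,v.min()-.5],.035)[0])*1e3)
for n,X in(('can near top edge',P),('rail outer edge',Q)):
    X=np.array(X); f=np.polyfit(X[:,1],X[:,0],1); print(n,'x@0',f[1].round(1),'slope deg',np.degrees(np.arctan(f[0])).round(2))
E
```

```text
can near top edge x@0 19.5 slope deg -0.01
rail outer edge x@0 67.2 slope deg -0.18
```

```bash
python3 -c "
from bench import ctrl; print(ctrl.hand_in())"
```

```text
the job is handed in; nothing more can be done
None
```

The canister is in its bay, lying along the back rail to within about 0.2° and a couple of millimetres as measured from the top camera; the tip box, jar and bottle have not moved, the gripper is clear, and the job was handed in at about 18 s of the 72 s allowed.

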